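# Tighten the loose lock ring of the power-cut torch

### The job

The knurled focus lock ring on top of the yellow torch has worked loose. Stand the torch gently down into the square well of the green soap holder so that its barrel cannot turn, then turn the lock ring clockwise (seen from above) until it comes home against the head and bites, snug at about half a newton metre; feel for it, and do not wrench it. Leave the torch standing in the well, let go, and leave the other things where they are.

Things in the scene. Friction and masses are not known exactly. Their poses are not given: they have to be found in the camera images.
- torch: loose upright torch, 0.2 to 0.35 kg, 122 mm tall; origin at the centre of its underside, z up. Yellow barrel 38 mm square (flats face its own +-x and +-y), 0 to 90 mm above the origin, foot bevelled by 3 mm; then a black neck 28 mm across up to 98 mm; then the aluminium lock ring. Starts on the ledge at any of three places. Carry it by the flats of the barrel just below the shoulder
- torch_shoulder (a point): on the torch's axis at the top of the yellow barrel (90 mm above the underside)
- ring_mid (a point): a point of the barrel at the centre of the knurled aluminium lock ring, a plain cylinder 38 mm in diameter and 24 mm tall (98 to 122 mm above the torch's underside). The ring turns about the torch's axis with a drag of about 0.05 N m and stays where left; it comes home against the washer after an unknown 0.55 to 1.2 rad clockwise from above (its angle is not measured). Regrasp if needed
- holder: green hard silicone soap holder stuck fast to the ledge, a slab 110 mm (its x) by 190 mm (its y) and 12 mm thick, origin at the centre of its underside; a soap dish on its +y half, the square well on its -y half (axis at x 0, y -50 mm)
- well_floor (a point): centre of the floor of the square well, where the torch's underside comes to rest, 16 mm above the ledge. The well is a 70 mm square block whose top is 46 mm above the ledge; its hole is 41 mm square (38 mm barrel plus 3 mm in all) and 30 mm deep with a 3 mm bevelled mouth; its sides lie along the point's x and y, so the torch fits at any of the four quarter turns
- well (a joint): twist in rad of the well on its root, 0 at rest, growing clockwise from above; springs back at 10 N m per rad, so it shows the torque on the torch: 0.5 N m twists it 0.05 rad; more than 0.08 rad (0.8 N m) is wrenching it. The torch has up to some 0.08 rad of free play either way in the well before the well begins to twist
- soap: bystander: orange soap bar, 75 x 48 x 22 mm, lying in the dish of the holder
- tumbler: bystander: steel tumbler, 68 mm across, 100 mm tall, origin at its underside
- bottle: bystander: small amber glass bottle, 48 mm across, 105 mm tall, origin at its underside
- comb: bystander: wooden hair comb lying flat, 170 mm long along its y, 8 mm thick
- brush: bystander: nail brush, 35 x 85 x 28 mm
- mug: bystander: blue plastic mug, 74 mm across, 85 mm tall, origin at its underside
- washer (a joint): set in rad of the thin red grip washer under the ring: 0 until the ring is home, then it yields from 0.3 N m on, by 0.1 rad for each further 0.4 N m, clockwise from above, and keeps its set when let go. 0.05 is right (0.5 N m), 0.025 to 0.11 acceptable; beyond 0.11 the ring is wrenched

How it is judged (in metres and radians):
On the way, in this order (a step that is already met when the one before it is completed fails the run):
1. the torch stands fully down in the well, upright, its ring still loose (horizontal distance between torch and well_floor below 0.004 m and height (world z) of torch below 0.019 m and angle between torch's own z axis and vertical below 0.08 rad and value of joint washer below 0.02 rad), for 0.2 s.
2. with the torch in the well, the ring is home and has bitten: the washer is set by at least 0.025 rad (0.4 N m) (horizontal distance between torch and well_floor below 0.004 m and height (world z) of torch below 0.022 m and value of joint washer above 0.025 rad), for 0.1 s.
At the end, for the whole second after the job is handed in: the torch stands upright (within 0.08 rad) and at rest on the floor of the well (within 3 mm of the floor and 4 mm of its axis), its ring home and bitten (washer set 0.025 rad or more, never beyond 0.11) (horizontal distance between torch and well_floor below 0.004 m and height (world z) of torch below 0.019 m and angle between torch's own z axis and vertical below 0.08 rad and value of joint washer above 0.025 rad and linear speed of torch below 0.02 m/s); the robot touches nothing.
It fails at once if the ring is overtightened: the washer is set by more than 0.11 rad (value of joint washer above 0.11 rad).
It fails at once if the torch is wrenched in the well: the well twists by more than 0.08 rad either way (0.8 N m) (value of joint well above 0.08 rad or value of joint well below -0.08 rad).
It fails at once if the torch is pressed or dropped into the holder with over 30 N before the ring bites (contact force between torch and holder above 30 N and value of joint washer below 0.002 rad).
It fails at once if the ring is tightened while the torch is not down in the well (value of joint washer above 0.02 rad and height (world z) of torch above 0.03 m).
It fails at once if a bystander is moved by more than 25 mm (distance of any of tumbler, bottle, comb, brush, mug, soap from where it was at the start of the episode above 0.025 m).
It also fails if it takes over 72 s, if anything falls off the work surface, if the arm or the gripper's body presses on something with over 40 N, if the wrist force passes 120 N, or if a joint passes its speed limit or range.

### The arm

A 6-joint arm with a two-finger parallel gripper is mounted at the origin on the work surface. World frame = base frame: x ahead of the robot, y to its left, z up, the work surface at z = 0. Lengths are in mm, angles in rad, forces in N, time in s.
With the tool pointing down it reaches from about 350 to 875 mm from the base axis. Payload 4.2 kg.
Tool frame: the origin (TCP) lies at the very end of the fingers, on their centre line; the grasp point (between the pads) lies 19 mm behind it; z points along the fingers, y is the line along which they close (so a half turn about z gives the same grasp; the last joint's range is limited). The gripper opens to 87 mm and grips with 3 to 60 N. Pads are 19 mm wide; open, the fingers measure 117 mm over their backs; the gripper's body (75 mm by 190 mm) begins 51 mm behind the grasp point.
Start: joints at [-1.077, 0.385, 0.008, 0, -1.194, -0.259], TCP at [145.423, -607.825, 222.55] pointing down, gripper open.
Joint ranges: [-3.14, 3.14], [-1.21, 2.06], [-1.07, 1.41], [-3.16, 2.05], [-2.99, -0.16], [-3.1, 3.1]. Speed limits (rad/s): [2.79, 2.79, 3.14, 3.14, 3.14, 3.14].

### API

Orientations are given as a 3x3 rotation matrix whose columns are the frame's x, y, z axes.
In Python, from plant import r, imaging, order gives the robot as it stands.
- The arm moves only by the tool step_arm, never from a script. Its argument "moves" is a list of rows, each an object with "dp": the shift along the world's x, y, z normalised to -1 to 1, where 1 is 600 mm, a list of three; "turn": the turn, a rotation vector about the world's x, y, z normalised to -1 to 1, where 1 is pi rad, a list of three. In form: [{"dp": [tx, ty, tz], "turn": [ax, ay, az]}, ...]. A call has 1 to 12 rows; each row is the pose to reach, as a shift and turn from the pose commanded when the call began, turning the shorter way round; what a row does not reach only later rows make up. A row lasts 1/8 s, in which the tool goes at most 62.5 mm and 10.7 degrees, less where a joint would pass 70% of its speed; a pose out of reach is approached as far as the arm can. A call with a number of a shift or a turn outside -1 to 1 is refused whole. A call with a gripper value outside its range is refused whole. "grip" is the gripper's target within -1 to 1 (shut at 1, half-way at 0, fully open at -1), set as the call begins (left out, the last holds). The fingers move at their own pace and stop on an object; "newtons" is the grip in N (left out, the last holds). Time passes only in rows, so rows that repeat a pose let the fingers close. It gives the time, the measured TCP pose, the force, the opening and the grip force at its end, in the units of the state.
- r.sense(): the state, without advancing time (a new reading comes with each control period).
- imaging.read_camera(name): name is "scene" or "top"; returns the picture (420x560x3 uint8, red, green, blue); there is no depth.
- imaging.camera_model(name): a dict with "fx", "fy", "cx", "cy" (pixels), "k1" (the pictures are not rectified: a ray, as slopes to the right and down, at radius r is drawn at 1 + k1 r^2 times it, then the intrinsics apply), "extrinsics" (4x4, takes a point from camera to world coordinates). Camera axes: x right, y up, looking along -z (the intrinsics and any distortion apply to the point x, -y, -z); pixel columns grow to the right and rows downward; lengths in mm; the calibration is good to about 2 mm. A picture is of the moment at which its call begins. camera_model takes no time and is no camera call.
- order.hand_in(): hands the job in; it is judged then, once.
The state is a dict: "time": time; "joint_pos": joint angles; "joint_vel": joint speeds; "effort": joint torques, N m; "ee_pos": TCP position; "ee_rot": TCP orientation; "wrist_force": force on the tool from outside, world axes, zero at the start; "wrist_torque": the same for the moment, N m; "width": finger opening in mm; "gripper_force": force on a finger pad.
Only numpy, scipy, OpenCV 4.12 (cv2) and the standard library are available. Lean on these libraries where they do the work, as an engineer would, in place of code of your own. Each camera call takes 0.05 s, during which the arm holds its last target. There are 200 camera calls.

## Working session

There is one attempt and no reset: what is moved stays moved. The work goes in short steps, Python scripts to look and compute and a tool call to move; the robot and the scene stay as the last step left them, time stands still between calls to the robot, and variables do not carry over. Pictures are saved under pics/ and viewed, at most 10 in all, crops included, and the job is handed in when it is done.

Besides the shell and the picture viewer there is one more tool, called as name([rows], argument=value, ...), one row to a line, values as JSON. step_arm: Moves the arm, as the interface text tells. Its arguments: {"type":"object","properties":{"moves":{"type":"array"},"grip":{"type":"number"},"newtons":{"type":"number"}},"required":["moves"]}

```bash
mkdir -p pics
cat > h.py <<'E'
import numpy as np,cv2
from plant import r,imaging,order
def px2w(name,u,v,z):
    m=imaging.camera_model(name);E=np.array(m["extrinsics"])
    K=np.array([[m["fx"],0,m["cx"]],[0,m["fy"],m["cy"]],[0,0,1]])
    p=cv2.undistortPoints(np.array([[[u,v]]],float),K,np.array([m["k1"],0,0,0,0.]))[0,0]
    d=E[:3,:3]@np.array([p[0],-p[1],-1]);o=E[:3,3]
    return o+d*(z-o[2])/d[2]
def w2px(name,P):
    m=imaging.camera_model(name);E=np.array(m["extrinsics"])
    c=E[:3,:3].T@(np.array(P,float)-E[:3,3]);x,y=c[0]/-c[2],-c[1]/-c[2]
    f=1+m["k1"]*(x*x+y*y);return np.array([m["fx"]*x*f+m["cx"],m["fy"]*y*f+m["cy"]])
E
python3 - <<'E'
from h import *
for n in("scene","top"):
    im=imaging.read_camera(n);cv2.imwrite(f"pics/{n}0.png",im[:,:,::-1]);print(n,imaging.camera_model(n))
print(r.sense())
E
```

```text
scene {'fx': 518.5260528263924, 'fy': 518.5260528263924, 'cx': 287.435399098223, 'cy': 209.77479720104574, 'k1': -0.07256303868361959, 'extrinsics': array([[-2.72795546e-01, -6.60679906e-01,  6.99345874e-01,
         1.44418049e+03],
       [ 9.61963149e-01, -1.98250593e-01,  1.87945742e-01,
         2.36139238e+02],
       [ 1.44737591e-02,  7.24015721e-01,  6.89631602e-01,
         9.44272050e+02],
       [ 0.00000000e+00,  0.00000000e+00,  0.00000000e+00,
         1.00000000e+00]])}
top {'fx': 515.669076719384, 'fy': 515.669076719384, 'cx': 279.75707387129444, 'cy': 215.59669978023902, 'k1': 0.018477201194981214, 'extrinsics': array([[ 2.52705433e-02,  9.96741304e-01, -7.66040001e-02,
         4.55103337e+02],
       [-9.99270065e-01,  2.29899009e-02, -3.05090298e-02,
        -1.69610572e+01],
       [-2.86484918e-02,  7.73190640e-02,  9.96594715e-01,
         1.18898206e+03],
       [ 0.00000000e+00,  0.00000000e+00,  0.00000000e+00,
         1.00000000e+00]])}
{'time': 0.1, 'joint_pos': array([-1.07738025e+00,  3.85460820e-01,  6.73783096e-03, -4.63750560e-04,
       -1.19399978e+00, -2.58607633e-01]), 'joint_vel': array([-0.00098575, -0.0008668 ,  0.00494508,  0.00219804, -0.00091472,
        0.0002283 ]), 'effort': array([-2.17876141e-04, -3.91690421e+01,  1.87935698e+01,  4.23187584e+00,
        1.34273287e-02, -6.93985498e-05]), 'ee_pos': array([ 145.30601919, -607.30389669,  221.56644787]), 'ee_rot': array([[-9.72598687e-01, -2.32489808e-01, -5.32635603e-04],
       [-2.32490406e-01,  9.72596832e-01,  1.90086482e-03],
       [ 7.61080019e-05,  1.97261130e-03, -9.99998052e-01]]), 'wrist_force': array([0.71432981, 0.59172888, 0.41865144]), 'wrist_torque': array([0.03431843, 0.02636613, 0.02257446]), 'gripper_force': 0.0, 'width': 86.99882277594969}
```

View pics/top0.png

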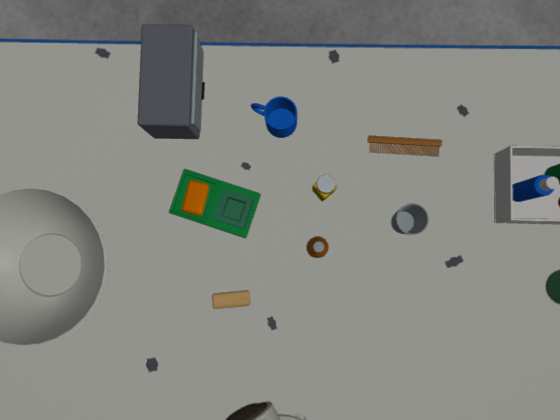

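View pics/scene0.png

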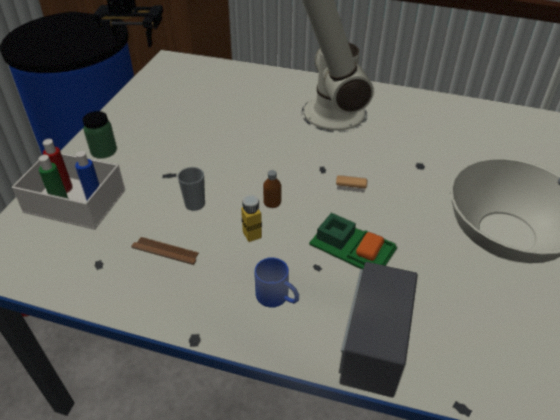

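The torch is at about (325,187) and the well at about (234,209) in the top view. In the scene view they are at about (252,218) and (336,230). The bottle is near the torch. I'll enlarge both.

Run:
```python
from h import *
t=cv2.imread("pics/top0.png");s=cv2.imread("pics/scene0.png")
def c(i,u,v,w,h,k): return cv2.resize(i[v:v+h,u:u+w],None,fx=k,fy=k,interpolation=cv2.INTER_CUBIC)
# 4 panels of 400x300
a=np.vstack([np.hstack([c(t,300,165,50,37,8)[:296],c(t,165,165,100,74,4)]),np.hstack([c(s,225,190,66,49,6)[:294,:396],np.zeros((294,4,3),np.uint8),c(s,305,205,100,74,4)[:294]])])
cv2.imwrite("pics/c1.png",a);print(a.shape)
```

```text
(590, 800, 3)
```

View pics/c1.png

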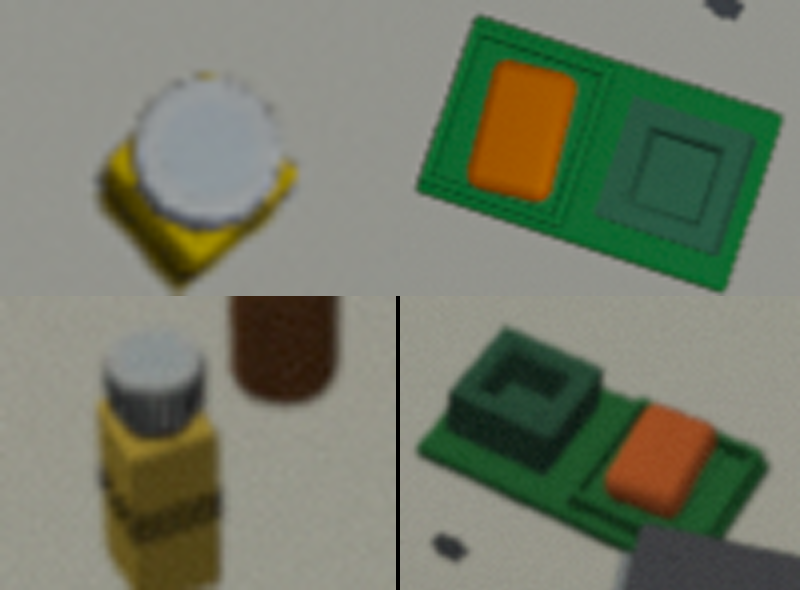

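```bash
cat > fit.py <<'E'
from h import *
from scipy.optimize import minimize
T=np.linspace(0,2*np.pi,40,endpoint=False)
def box(hx,hy,z0,z1): return np.array([[a*hx,b*hy,z] for a in(-1,1) for b in(-1,1) for z in(z0,z1)],float)
def cyl(rad,z0,z1): return np.array([[rad*np.cos(t),rad*np.sin(t),z] for z in(z0,z1) for t in T])
torch=[np.vstack([box(19,19,3,90),box(16,16,0,0)]),cyl(14,90,98),cyl(19,98,122)]
holder=[box(55,95,0,12),box(35,35,12,46)-[0,50,0]]
K=8
def render(n,parts,p,x0,y0,w,h):
    c,s=np.cos(p[2]),np.sin(p[2]);R=np.array([[c,-s,0],[s,c,0],[0,0,1]]);im=np.zeros((h*K,w*K),np.uint8)
    for P in parts:
        q=np.array([w2px(n,R@v+[p[0],p[1],p[3] if len(p)>3 else 0]) for v in P])
        q=((q+.5-[x0,y0])*K-.5)
        cv2.fillConvexPoly(im,cv2.convexHull(np.round(q*16).astype(np.int32)),255,shift=4)
    return cv2.resize(im,(w,h),interpolation=cv2.INTER_AREA)/255.
def fit(parts,p0,views,off):
    # views: (name,mask,x0,y0)
    def cost(p): return sum(np.abs(render(n,parts,p,x0,y0,m.shape[1],m.shape[0])-m).sum()/m.sum() for n,m,x0,y0 in views)
    b=None
    for dy in off:
        q=np.array(p0,float);q[2]+=dy
        S=np.vstack([q]+[q+d for d in np.diag([8,8,.2])])
        o=minimize(cost,q,method="Nelder-Mead",options=dict(initial_simplex=S,xatol=.02,fatol=1e-5))
        if b is None or o.fun<b.fun:b=o
    return b.x,b.fun
E
cat > loc.py <<'E'
from fit import *
I={n:cv2.imread(f"pics/{n}0.png").astype(float) for n in("top","scene")}
def soft(n,x0,y0,w,h,kind):
    a=I[n][y0:y0+h,x0:x0+w];bg=np.median(I[n][y0:y0+h,x0:x0+w].reshape(-1,3),0)
    d=np.linalg.norm(a-bg,axis=2) if kind=="t" else (a[...,1]-a[...,2])*1.0
    if kind=="h": d=np.maximum(d,.8*(a[...,2]-a[...,0]))  # orange soap
    return np.clip(d/(40. if kind=="t" else 40),0,1)
tv=[("top",soft("top",306,168,38,40,"t"),306,168),("scene",soft("scene",236,190,28,58,"t"),236,190)]
hv=[("top",soft("top",160,160,110,85,"h"),160,160),("scene",soft("scene",300,208,104,70,"h"),300,208)]
pt=px2w("top",326,183.75,122);pw=px2w("top",234,208.6,46);ps=px2w("top",196,199,20)
ang=np.arctan2(*(ps-pw)[1::-1])-np.pi/2
ph=pw[:2]+[-np.sin(ang)*50,np.cos(ang)*50]
print(pt,pw,ps,ang)
for vs in(tv,tv[:1],tv[1:]): print("torch",fit(torch,[pt[0],pt[1],.7],vs,[0,.4,-.4]))
for vs in(hv,hv[:1],hv[1:]):
    x,f=fit(holder,[*ph,ang],vs,[0]);w=x[:2]+[np.sin(x[2])*50,-np.cos(x[2])*50];print("holder",x,f,"well",w)
for nm,(u,v,z) in dict(bottle=(318,247,105),mug=(282,110,85)).items(): print(nm,px2w("top",u,v,z))
for k,v in enumerate(tv+hv): cv2.imwrite(f"pics/m{k}.png",v[1]*255)
E
python3 loc.py
```

```text
[605.76677421 -78.8325049  122.        ] [556.26081811 120.56036262  46.        ] [578.64069471 211.61419496  20.        ] -0.24100986620557774Traceback (most recent call last):
  File "loc.py", line 14, in <module>
    for vs in(tv,tv[:1],tv[1:]): print("torch",fit(torch,[pt[0],pt[1],.7],vs,[0,.4,-.4]))
                                               ~~~^^^^^^^^^^^^^^^^^^^^^^^^^^^^^^^^^^^^^^
  File "fit.py", line 23, in fit
    o=minimize(cost,q,method="Nelder-Mead",options=dict(initial_simplex=S,xatol=.02,fatol=1e-5))
    res = _minimize_neldermead(fun, x0, args, callback, bounds=bounds,
                               **options)
    fxr = func(xr)
    fx = function(np.copy(x), *(wrapper_args + args))
  File "fit.py", line 18, in cost
    def cost(p): return sum(np.abs(render(n,parts,p,x0,y0,m.shape[1],m.shape[0])-m).sum()/m.sum() for n,m,x0,y0 in views)
                        ~~~^^^^^^^^^^^^^^^^^^^^^^^^^^^^^^^^^^^^^^^^^^^^^^^^^^^^^^^^^^^^^^^^^^^^^^^^^^^^^^^^^^^^^^^^^^^^^^
  File "fit.py", line 18, in <genexpr>
    def cost(p): return sum(np.abs(render(n,parts,p,x0,y0,m.shape[1],m.shape[0])-m).sum()/m.sum() for n,m,x0,y0 in views)
                                   ~~~~~~^^^^^^^^^^^^^^^^^^^^^^^^^^^^^^^^^^^^^^^
  File "fit.py", line 12, in render
    q=np.array([w2px(n,R@v+[p[0],p[1],p[3] if len(p)>3 else 0]) for v in P])
                ~~~~^^^^^^^^^^^^^^^^^^^^^^^^^^^^^^^^^^^^^^^^^^^
  File "h.py", line 10, in w2px
    m=imaging.camera_model(name);E=np.array(m["extrinsics"])
ValueError: time passes only in moves, steps and waits
```

```bash
sed -i 's/^def px2w/M={n:imaging.camera_model(n) for n in("scene","top")}\ndef px2w/; s/m=imaging.camera_model(name)/m=M[name]/' h.py
sed -i 's/bg=np.median(.*$/bg=np.median(np.vstack([a[:,0],a[:,1]]),0)/; s/"scene",236,190,28,58/"scene",234,190,28,58/; s/,236,190)\]/,234,190)]/' loc.py
python3 loc.py
python3 - <<'E'
import cv2,numpy as np
ms=[cv2.imread(f"pics/m{k}.png",0) for k in range(4)]
o=np.zeros((300,800),np.uint8);x=0
for m in ms:
    k=min(195/m.shape[1],280/m.shape[0]);b=cv2.resize(m,None,fx=k,fy=k);o[:b.shape[0],x:x+b.shape[1]]=b;x+=200
cv2.imwrite("pics/mm.png",o)
E
```

```text
[605.76677421 -78.8325049  122.        ] [556.26081811 120.56036262  46.        ] [578.64069471 211.61419496  20.        ] -0.24100986620557774
torch (array([606.20773175, -77.90229551,   0.72629293]), np.float64(0.8217493694195777))
torch (array([605.89880221, -77.5996793 ,   0.72295019]), np.float64(0.6180579042668529))
torch (array([605.99388494, -79.41987343,   0.83137115]), np.float64(0.1743892381431465))
holder [ 5.70892207e+02  1.70110982e+02 -2.95255953e-01] 0.7159814109281997 well [556.34297041 122.27459712]
holder [ 5.71766117e+02  1.71022435e+02 -2.96484830e-01] 0.1526030226465721 well [557.15810579 123.20396535]
holder [ 5.62546463e+02  1.68909919e+02 -2.35015112e-01] 0.5102646577185228 well [550.90357917 120.28437779]
bottle [474.31978903 -65.55832431 105.        ]
mug [770.9860849   17.78271015  85.        ][ WARN:0@4.956] global loadsave.cpp:1063 imwrite_ Unsupported depth image for selected encoder is fallbacked to CV_8U.
```

View pics/mm.png

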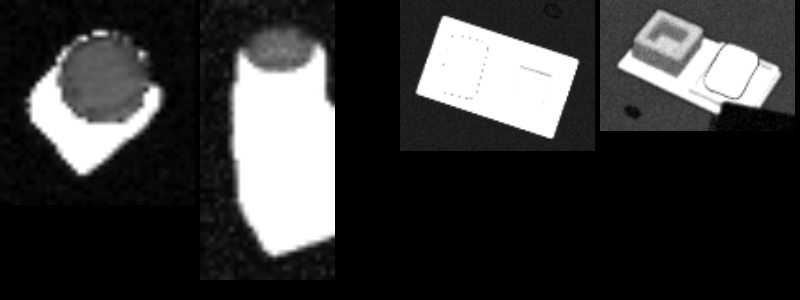

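The masks show that the grey ring is under-weighted and that the dark box hides part of the holder. I'll fix the thresholds and add ignore regions.

```bash
cat > loc.py <<'E'
from fit import *
I={n:cv2.imread(f"pics/{n}0.png").astype(float) for n in("top","scene")}
def ramp(d,t,w): return np.clip((d-t)/w+.5,0,1)
def win(n,x0,y0,w,h): return I[n][y0:y0+h,x0:x0+w]
def tmask(n,*b):
    a=win(n,*b);bg=np.median(np.vstack([a[:,0],a[:,1]]),0);bin=(np.linalg.norm(cv2.GaussianBlur(a,(0,0),.6)-bg,axis=2)>22).astype(np.uint8)
    c,_=cv2.findContours(bin,cv2.RETR_EXTERNAL,cv2.CHAIN_APPROX_NONE);o=np.zeros_like(bin);cv2.drawContours(o,[max(c,key=cv2.contourArea)],-1,1,-1);return o.astype(float)
def hmask(n,*b):
    a=win(n,*b);d=np.maximum(a[...,1]-a[...,2],.6*(a[...,2]-a[...,0]));bg=np.median(d[:5]);bin=(d-bg>12).astype(np.uint8)
    c,_=cv2.findContours(bin,cv2.RETR_EXTERNAL,cv2.CHAIN_APPROX_NONE);o=np.zeros_like(bin);cv2.drawContours(o,[max(c,key=cv2.contourArea)],-1,1,-1);return o.astype(float)
bt=(306,168,38,40);bs=(234,190,29,58);gt=(160,160,110,85);gs=(300,208,76,60)
tv=[("top",tmask("top",*bt),*bt[:2]),("scene",tmask("scene",*bs),*bs[:2])]
hv=[("top",hmask("top",*gt),*gt[:2]),("scene",hmask("scene",*gs),*gs[:2])]
for vs in(tv,tv[:1],tv[1:]): print("torch",fit(torch,[605.8,-78.8,.75],vs,[0,.3,-.3]))
for vs in(hv,hv[:1],hv[1:]):
    x,f=fit(holder,[571,170,-.29],vs,[0]);w=x[:2]+[np.sin(x[2])*50,-np.cos(x[2])*50];print("holder",x,f,"well",w)
E
sed -i 's/def cost(p).*/def cost(p): return sum(np.abs(render(n,parts,p,x0,y0,m.shape[1],m.shape[0])-m)[~((m<0))].sum()\/m.sum() for n,m,x0,y0 in views)/' fit.py
# ignore: scene holder lower right (dark box) and torch near bottle
cat >> /dev/null; sed -i 's/^for vs in(tv,tv/hv[1][1][255-208:,355-300:]=-1;hv[1][1][248-208:,365-300:]=-1;tv[1][1][:18,27:]=-1\nfor vs in(tv,tv/; ' loc.py
python3 loc.py
```

```text
torch (array([605.16486497, -77.78937192,   0.74817155]), np.float64(1.3327555815484784))
torch (array([604.2811375 , -76.98303153,   0.67398013]), np.float64(1.1038527691778466))
torch (array([607.21067033, -78.0296096 ,   0.89133985]), np.float64(0.1818633926490015))
holder [ 5.70673709e+02  1.72499960e+02 -3.01791513e-01] 1.3816316440846341 well [555.81214725 124.75968385]
holder [ 5.71728996e+02  1.70939272e+02 -2.97890656e-01] 0.020416143841242483 well [557.05377512 123.14138612]
holder [ 5.95427619e+02  2.43701338e+02 -4.17815535e-01] 0.5223080293569942 well [575.13937531 198.00246282]
```

```bash
cat > loc.py <<'E'
from fit import *
import fit as F,sys
I={n:cv2.imread(f"pics/{n}{sys.argv[1] if len(sys.argv)>1 else 0}.png").astype(float) for n in("top","scene")}
def ymask(n,x0,y0,w,h):
    a=I[n][y0:y0+h,x0:x0+w];s=(a[...,2]-a[...,0])/(a[...,2]+15);b=(s>.28).astype(np.uint8)
    if n=="scene": b=cv2.morphologyEx(cv2.copyMakeBorder(b,9,9,9,9,0),cv2.MORPH_CLOSE,np.ones((9,1),np.uint8))[9:-9,9:-9]
    return b.astype(float)
def gmask(n,x0,y0,w,h):
    a=I[n][y0:y0+h,x0:x0+w];s=(a[...,1]-a[...,2])/(a[...,1]+10);t=(a[...,2]-a[...,0])/(a[...,2]+10)
    return ((s>.2)|(t>.4)).astype(float)
def yrender(n,parts,p,*b): 
    A=render(n,parts[:1],p,*b);B=render(n,parts[1:],p,*b);return A*(1-B)
def fit2(rend,parts,p0,views):
    def cost(p): return sum(((np.abs(rend(n,parts,p,x0,y0,m.shape[1],m.shape[0])-m)*w).sum()/(m*w).sum()) for n,m,x0,y0,w in views)
    b=None
    for dy in(0,.25,-.25):
        q=np.array(p0,float);q[2]+=dy;S=np.vstack([q]+[q+d for d in np.diag([6,6,.15])])
        o=minimize(cost,q,method="Nelder-Mead",options=dict(initial_simplex=S,xatol=.02,fatol=1e-5))
        if b is None or o.fun<b.fun:b=o
    return b.x,b.fun
def view(n,f,*b): m=f(n,*b);return [n,m,b[0],b[1],np.ones_like(m)]
if __name__=="__main__":
    tv=[view("top",ymask,300,162,48,50),view("scene",ymask,230,185,33,64)]
    tv[1][4][:22,32:]=0
    hv=[view("top",gmask,160,160,110,85),view("scene",gmask,300,200,104,75)]
    # dark box: ignore around
    hv[1][4][250-200:,350-300:]=0; hv[1][4][272-200:]=0
    for vs in(tv,tv[:1],tv[1:]): print("torch",fit2(yrender,torch,[605.8,-78.3,.75],vs))
    for vs in(hv,hv[:1],hv[1:]):
        x,f=fit2(render,holder,[571.5,171,-.295],vs);print("holder",x,f,"well",x[:2]+[np.sin(x[2])*50,-np.cos(x[2])*50])
    k=cv2.resize(np.hstack([cv2.resize(v[1]*(.5+.5*v[4]),(200,160),interpolation=0) for v in tv+hv]),None,fx=1,fy=1)
    cv2.imwrite("pics/mm2.png",(k*255).astype(np.uint8))
E
python3 loc.py
```

```text
torch (array([607.43407537, -78.95812626,   0.72265656]), np.float64(0.44624146580720336))
torch (array([607.64949692, -78.77077612,   0.77357336]), np.float64(0.21811385077821063))
torch (array([600.03281915, -82.50808464,   0.62646209]), np.float64(0.07385523726219112))
holder [ 5.70728763e+02  1.70338190e+02 -2.98848738e-01] 0.1381331374096501 well [556.00775443 122.5543866 ]
holder [ 5.72017634e+02  1.70960253e+02 -2.97684593e-01] 0.0311259802642685 well [557.35226255 123.15934429]
holder [ 5.65296756e+02  1.70831736e+02 -2.91405227e-01] 0.06697724703916655 well [550.93183137 122.93968136]
```

View pics/mm2.png

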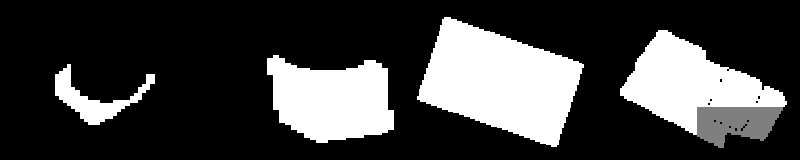

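The scene camera gives x values about 6 mm low for both the holder and the torch. I'll use the top view and check again at the well. Moving above the torch now.

step_arm([
  {"dp": [0.064, 0.0735, 0], "turn": [0, 0, 0.014]},
  {"dp": [0.128, 0.147, 0], "turn": [0, 0, 0.028]},
  {"dp": [0.192, 0.22, 0], "turn": [0, 0, 0.042]},
  {"dp": [0.256, 0.294, 0], "turn": [0, 0, 0.056]},
  {"dp": [0.32, 0.367, 0], "turn": [0, 0, 0.07]},
  {"dp": [0.384, 0.441, 0], "turn": [0, 0, 0.084]},
  {"dp": [0.448, 0.514, 0], "turn": [0, 0, 0.098]},
  {"dp": [0.512, 0.588, 0], "turn": [0, 0, 0.112]},
  {"dp": [0.576, 0.661, 0], "turn": [0, 0, 0.126]},
  {"dp": [0.64, 0.735, 0], "turn": [0, 0, 0.14]},
  {"dp": [0.704, 0.808, 0], "turn": [0, 0, 0.152]},
  {"dp": [0.768, 0.882, 0], "turn": [0, 0, 0.164]},
], grip=-1)

```text
time: 1.6
ee_pos: [607.0, -76.9, 222.2]
ee_rot: [[-0.731, -0.683, -0.001], [-0.683, 0.731, 0.0], [0.001, 0.001, -1.0]]
wrist_force: [0.7, -0.7, 0.6]
width: 87.0
gripper_force: 0.0
```

step_arm([
  {"dp": [0, 0, -0.05]},
  {"dp": [0, 0, -0.1]},
  {"dp": [0, 0, -0.15]},
  {"dp": [0, 0, -0.2]},
  {"dp": [0, 0, -0.245]},
  {"dp": [0, 0, -0.272]},
  {"dp": [0, 0, -0.272]},
  {"dp": [0, 0, -0.272]},
])

```text
invalid input
```

step_arm([
  {"dp": [0, 0, -0.05], "turn": [0, 0, 0]},
  {"dp": [0, 0, -0.1], "turn": [0, 0, 0]},
  {"dp": [0, 0, -0.15], "turn": [0, 0, 0]},
  {"dp": [0, 0, -0.2], "turn": [0, 0, 0]},
  {"dp": [0, 0, -0.245], "turn": [0, 0, 0]},
  {"dp": [0, 0, -0.272], "turn": [0, 0, 0]},
  {"dp": [0, 0, -0.272], "turn": [0, 0, 0]},
  {"dp": [0, 0, -0.272], "turn": [0, 0, 0]},
])

```text
time: 2.6
ee_pos: [607.1, -78.6, 60.4]
ee_rot: [[-0.731, -0.682, 0.002], [-0.682, 0.731, -0.0], [-0.001, -0.001, -1.0]]
wrist_force: [0.5, 0.2, -1.0]
width: 87.0
gripper_force: 0.0
```

Run:
```python
from h import *
o=[]
for n,(u,v) in dict(top=(285,150),scene=(210,175)).items():
    im=imaging.read_camera(n)[:,:,::-1].copy();cv2.imwrite(f"pics/{n}1.png",im);o.append(cv2.resize(im[v:v+80,u:u+80],(400,400),interpolation=cv2.INTER_CUBIC))
cv2.imwrite("pics/c2.png",np.hstack(o));print(r.sense()["ee_pos"],r.sense()["wrist_force"],r.sense()["joint_pos"])
```

```text
[607.14940701 -78.56862101  60.70296938] [ 0.44596435 -0.20587987 -0.19959714] [ 1.35496061e-01  5.16405009e-01 -2.24531252e-01  2.80888537e-04
 -8.27256056e-01 -9.56297394e-01]
```

View pics/c2.png

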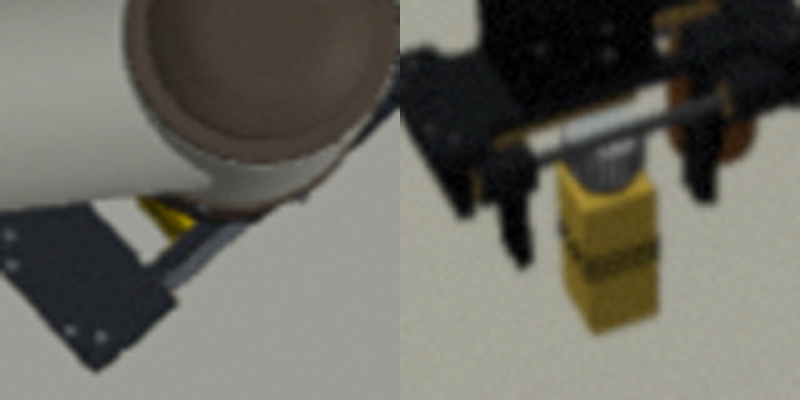

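The fingers straddle the barrel: finger tips at (525,260) and (705,200) in the right-hand crop, barrel between them. I'll close.

step_arm([
  {"dp": [0, 0, 0], "turn": [0, 0, 0]},
  {"dp": [0, 0, 0], "turn": [0, 0, 0]},
  {"dp": [0, 0, 0], "turn": [0, 0, 0]},
  {"dp": [0, 0, 0], "turn": [0, 0, 0]},
  {"dp": [0, 0, 0], "turn": [0, 0, 0]},
  {"dp": [0, 0, 0], "turn": [0, 0, 0]},
  {"dp": [0, 0, 0], "turn": [0, 0, 0]},
  {"dp": [0, 0, 0], "turn": [0, 0, 0]},
], grip=1, newtons=25)

```text
time: 3.7
ee_pos: [606.3, -78.6, 59.3]
ee_rot: [[-0.732, -0.682, 0.0], [-0.682, 0.732, 0.0], [-0.0, -0.0, -1.0]]
wrist_force: [0.6, -0.5, -0.4]
width: 37.8
gripper_force: 24.9
```

step_arm([
  {"dp": [0, 0, 0.05], "turn": [0, 0, 0]},
  {"dp": [0, 0, 0.1167], "turn": [0, 0, 0]},
  {"dp": [-0.014, 0.056, 0.1167], "turn": [0, 0, 0.028]},
  {"dp": [-0.028, 0.112, 0.1167], "turn": [0, 0, 0.056]},
  {"dp": [-0.042, 0.168, 0.1167], "turn": [0, 0, 0.084]},
  {"dp": [-0.056, 0.224, 0.1167], "turn": [0, 0, 0.112]},
  {"dp": [-0.07, 0.28, 0.1167], "turn": [0, 0, 0.14]},
  {"dp": [-0.0817, 0.336, 0.1167], "turn": [0, 0, 0.1665]},
  {"dp": [-0.0817, 0.336, 0.1167], "turn": [0, 0, 0.1665]},
  {"dp": [-0.0817, 0.336, 0.1167], "turn": [0, 0, 0.1665]},
])

```text
time: 4.95
ee_pos: [556.7, 122.7, 128.8]
ee_rot: [[-0.294, -0.956, -0.001], [-0.956, 0.294, -0.0], [0.001, 0.001, -1.0]]
wrist_force: [-0.2, 0.4, -2.4]
width: 37.8
gripper_force: 24.9
```

Run:
```python
from h import *
o=[]
for n,(u,v) in dict(top=(195,170),scene=(295,165)).items():
    im=imaging.read_camera(n)[:,:,::-1].copy();cv2.imwrite(f"pics/{n}2.png",im);o.append(cv2.resize(im[v:v+100,u:u+80],(400,500),interpolation=cv2.INTER_CUBIC))
cv2.imwrite("pics/c3.png",np.hstack(o));s=r.sense();print(s["ee_pos"],s["wrist_force"],s["joint_pos"],s["width"])
```

```text
[556.99110007 122.12297006 129.0091456 ] [-0.10127637 -1.05181701 -1.66950019] [ 4.99815552e-01  3.77392535e-01 -2.57766649e-01 -1.54692973e-04
 -9.36632697e-01 -7.98860890e-01] 37.8263710770078
```

View pics/c3.png

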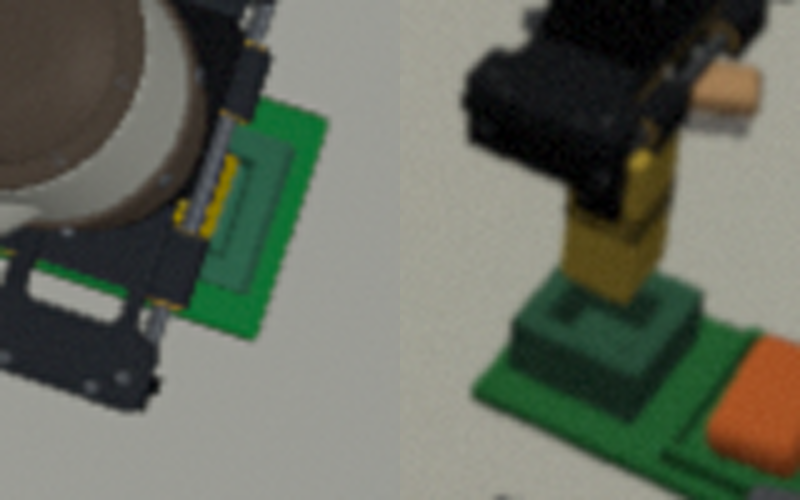

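The torch hangs over the well. In the scene view its foot corner is at about (340.6,225.4), and the block's top corners are near (317.4,229.4) and (355.6,223.4). I'll compare these with predictions, taking the torch and the block at the nominal well pose.

Run:
```python
from h import *
y=-.298;R=np.array([[np.cos(y),-np.sin(y)],[np.sin(y),np.cos(y)]])
def corners(c,h,z,n): return [w2px(n,[*(np.array(c)+R@[a*h,b*h]),z]).round(1).tolist() for a,b in((-1,-1),(-1,1),(1,1),(1,-1))]
w=[557.3,123.2];t=[556.9,122.5]
print("block top",corners(w,35,46,"scene"));print("hole",corners(w,23.5,46,"scene"))
print("foot3",corners(t,19,72.5,"scene"));print("foot0",corners(t,16,69.5,"scene"))
print("per mm x,y",w2px("scene",[558.3,123.2,46])-w2px("scene",[*w,46]),w2px("scene",[557.3,124.2,46])-w2px("scene",[*w,46]))
print("torch top: shoulder",corners(t,19,159.5,"top"),"blocktop",corners(w,35,46,"top"),"foot",corners(t,19,72.5,"top"))
im=cv2.imread("pics/scene2.png");a=cv2.resize(im[205:260,305:365],None,fx=10,fy=10,interpolation=cv2.INTER_CUBIC)
im=cv2.imread("pics/top2.png")
def pl(pts,col):
    q=((np.array(pts)+.5-[305,205])*10-.5).round().astype(int);cv2.polylines(a,[q],True,col,1)
pl(corners(w,35,46,"scene"),(0,0,255));pl(corners(w,23.5,46,"scene"),(0,0,255));pl(corners(t,19,72.5,"scene"),(255,0,255));pl(corners(t,16,69.5,"scene"),(255,255,0))
cv2.imwrite("pics/c4.png",a)
```

```text
block top [[331.4, 213.2], [356.3, 224.2], [342.6, 241.7], [317.2, 229.9]]
hole [[333.2, 217.7], [349.9, 225.1], [340.7, 236.8], [323.7, 229.0]]
foot3 [[334.4, 211.5], [348.2, 217.6], [340.7, 227.0], [326.7, 220.7]]
foot0 [[334.8, 213.6], [346.4, 218.7], [340.0, 226.6], [328.3, 221.3]]
per mm x,y [-0.08474729  0.28121252] [0.40213694 0.08385   ]
torch top: shoulder [[232.3, 215.0], [214.5, 209.1], [220.6, 191.3], [238.4, 197.2]] blocktop [[242.6, 227.9], [213.0, 218.0], [223.1, 188.4], [252.7, 198.2]] foot [[237.1, 218.2], [220.7, 212.7], [226.3, 196.2], [242.7, 201.7]]
```

View pics/c4.png

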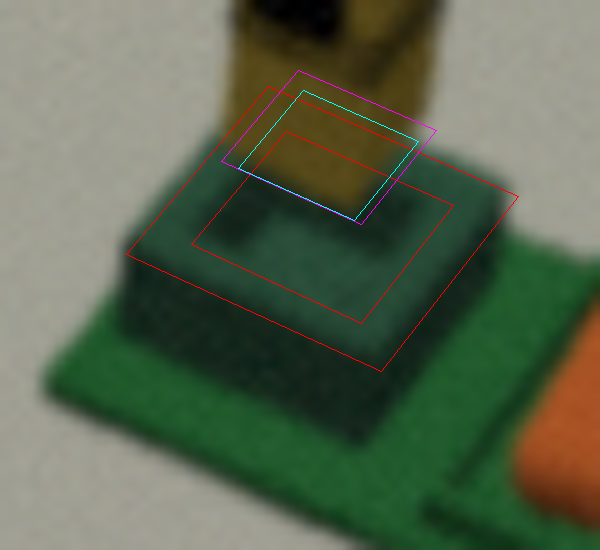

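```bash
cat > t2.py <<'E'
from fit import *
im=cv2.imread("pics/scene2.png").astype(float);x0,y0,w,h=318,208,36,26
b=cv2.resize(im[y0:y0+h,x0:x0+w],None,fx=1,fy=1);B,G,Rr=b[...,0],b[...,1],b[...,2]
m=(((Rr-B)/(Rr+15)>.28)&(Rr>.95*G)).astype(float);W=np.ones_like(m);W[:6]=0
for row in m.astype(int): print("".join(".#"[v] for v in row))
for zz in(69,70):
  def cost(p): return (np.abs(render("scene",torch[:1],[p[0],p[1],-.298,zz],x0,y0,w,h)-m)*W).sum()
  o=minimize(cost,[554,122.5],method="Nelder-Mead",options=dict(initial_simplex=[[554,122.5],[549,122],[554,127]],xatol=.02,fatol=1e-4));print(zz,o.x,o.fun)
E
python3 t2.py
```

```text
...........########.##########......
..........####################......
..........####################......
..........####################......
..........####################......
..........####################......
..........####################......
.........####################.......
.........####################.......
.........###################........
.........###################........
..........#################.........
...........###############..........
.............############...........
..............###########...........
................########............
..................######............
....................###.............
....................................
....................................
....................................
....................................
....................................
....................................
....................................
....................................
69 [552.01891088 119.07263589] 16.63921568627451
70 [552.71559143 119.00466156] 16.83921568627451
```

```bash
cat > t3.py <<'E'
from fit import *
im=cv2.imread("pics/scene2.png").astype(float)
c=np.array([556.9,122.5]);y=-.298;R=np.array([[np.cos(y),-np.sin(y)],[np.sin(y),np.cos(y)]])
for nm,s in dict(left=(1,-1),right=(-1,1),front=(1,1)).items():
    print(nm,[w2px("scene",[*(c+R@(np.array(s)*19.)),z]).round(2).tolist() for z in(73,90,110,130)])
b=im[190:228,316:362];sat=(b[...,2]-b[...,0])/(b[...,2]+15);rg=b[...,2]-b[...,1]
for i in range(4,38,2):
    print(190+i,"sat",(sat[i,8:16]*100).astype(int),"|",(sat[i,28:38]*100).astype(int),"r-g",rg[i,8:16].astype(int),"|",rg[i,26:38].astype(int))
E
python3 t3.py
```

```text
left [[326.71, 220.52], [327.19, 215.43], [327.77, 209.3], [328.36, 203.04]]
right [[348.24, 217.45], [348.92, 212.36], [349.74, 206.25], [350.57, 200.0]]
front [[340.67, 226.82], [341.29, 221.72], [342.04, 215.6], [342.8, 209.33]]
194 sat [ 3 -6 11 12 -8 -5  0  4] | [46 36 31 40 53 48 24 10  6  7] r-g [-1 -1  3  1 -1 -5  0  1] | [ 2  9  7  5  5  6  9 11  5  3  0  1]
196 sat [  0 -11  11 -13  -5   5  -4   0] | [63 60 58 58 61 47 24 10  8  7] r-g [ 1 -1  3  0 -2  2  1  1] | [18 24 20 13 13 11 13 11  6  3  1 -1]
198 sat [ -5 -15   5   4   4  -8 -13   9] | [62 61 61 59 54 35 17  8  8  7] r-g [-3 -3  2  4  1 -1 -1  2] | [20 21 16 13 13 13 12  9  3  1  1  0]
200 sat [ 7  7  3  5  4 11 11 -6] | [58 59 61 60 55 29 13  7  8  8] r-g [ 0  0 -1  0 -1  2  0 -1] | [14 13 12 14 12 12 13  8  2  1  0  1]
202 sat [ 7  7  7  7 14 25 28 -6] | [58 58 62 56 45 18 10  8  6  6] r-g [-1  1 -2  2  3  3  5 -1] | [14 17 13 13 11 11  8  3  3  0  0  0]
204 sat [ 6  7  6  8 21 44 37  6] | [60 58 53 50 35 13  8  6  6  6] r-g [-1  1  0  1  6  7  3  1] | [13 14 15 14 12  8  6  1  0  0 -1  1]
206 sat [ 6  7  8  8 23 
[... 945 characters left out ...]
 sat [  1  -8 -19   1  27  48  56  59] | [ 28   0 -11 -10  -5   1   2   4   5   7] r-g [-12 -26 -32 -24 -10   3  10  13] | [ 10   5 -10 -25 -30 -27 -21 -15 -13  -8  -3  -1]
222 sat [-16 -25 -27 -27 -16 -11   8  21] | [-12 -24 -27 -25 -29 -22 -28 -17  -7   0] r-g [-32 -34 -35 -33 -28 -20 -13  -6] | [  0 -16 -27 -30 -36 -35 -36 -34 -37 -32 -25 -18]
224 sat [-27 -21 -34 -27 -23 -16 -27 -20] | [-21 -23 -26 -21 -24 -33 -29 -28 -26 -22] r-g [-37 -33 -32 -25 -22 -16 -19 -17] | [-12 -19 -21 -24 -28 -30 -33 -37 -36 -37 -37 -33]
226 sat [-30 -30 -25 -30 -19 -15 -15 -28] | [-25 -15 -23 -31 -25 -30 -30 -32 -21 -27] r-g [-32 -27 -22 -21 -17 -16 -15 -21] | [-16 -20 -19 -18 -26 -35 -34 -37 -37 -37 -32 -28]
```

```bash
cat > t4.py <<'E'
from fit import *
im=cv2.imread("pics/scene2.png").astype(float)
w=np.array([557.3,123.2]);y=-.298;R=np.array([[np.cos(y),-np.sin(y)],[np.sin(y),np.cos(y)]])
for nm,s in dict(left=(1,-1),right=(-1,1),front=(1,1)).items():
    print(nm,[w2px("scene",[*(w+R@(np.array(s)*35.)),z]).round(2).tolist() for z in(46,35,25,12)])
P=w2px("scene",[*(w+R@[55,-45.]),12]);print("slab front-left corner top",P, w2px("scene",[*(w+R@[55,-45.]),0]), "backleft",w2px("scene",[*(w+R@[-55,-45.]),12]))
for v in range(226,242,2): print(v,"L",im[v,312:323,1].astype(int),"| R",im[v,348:362,1].astype(int))
print("dark front edge: cols 336-346 G"); 
for v in range(240,250,2): print(v,im[v,334:350,1].astype(int))
print("rows of top/front edge at u=325,332 (left-front), G:")
for u in(324,330,336,340): print(u,im[228:246,u,1].astype(int))
E
python3 t4.py
```

```text
left [[317.18, 229.91], [316.93, 233.06], [316.71, 235.9], [316.43, 239.53]]
right [[356.27, 224.21], [355.8, 227.36], [355.37, 230.19], [354.82, 233.81]]
front [[342.64, 241.68], [342.23, 244.83], [341.86, 247.65], [341.39, 251.28]]
slab front-left corner top [308.7515608  242.85329654] [308.54154176 246.16505653] backleft [330.86146628 216.70335538]
226 L [158 161 160 158 160 156 146 116  87  76  72] | R [ 73  74  77  75  72  60  57  94 145 157 158 159 160 158]
228 L [161 163 159 156 152 124  86  76  74  75  75] | R [ 77  77  72  67  48  39  45  77 109 127 140 151 152 155]
230 L [160 163 157 158 140  79  49  51  56  66  70] | R [ 72  71  57  44  36  36  51  73  89  95  98  97 106 110]
232 L [160 158 159 153 125  71  38  34  41  40  46] | R [63 48 38 34 39 43 60 88 91 93 95 92 88 91]
234 L [158 157 153 129  90  54  41  42  41  39  38] | R [40 38 36 41 49 65 83 90 93 93 92 91 88 92]
236 L [156 147 117  91  70  45  39  36  43  37  40] | R [35 36 41 59 77 88 91 88 90 91 88 91 83 79]
238 L [130 104  90  84  74  55  45  42  39  42  37] | R [38 48 72 86 90 91 91 91 89 89 92 82 70 61]
240 L [93 89 87 90 89 91 85 78 66 55 47] | R [61 78 87 90 92 91 90 93 92 88 78 65 59 67]
dark front edge: cols 336-346 G
240 [40 38 38 40 37 44 45 46 51 45 39 37 36 46 61 78]
242 [39 36 34 37 36 40 37 41 37 39 33 40 45 71 85 90]
244 [38 37 34 38 35 39 38 38 32 32 45 59 80 89 91 88]
246 [54 49 39 39 39 41 38 38 37 51 74 90 90 90 94 93]
248 [87 82 77 67 58 50 38 46 65 79 87 88 95 89 91 91]
rows of top/front edge at u=325,332 (left-front), G:
324 [62 72 73 68 57 45 44 37 38 38 40 38 38 45 65 82 88 87]
330 [53 66 70 75 73 70 61 52 39 39 37 39 36 34 36 44 51 75]
336 [63 74 78 73 74 74 78 76 71 62 50 42 38 37 34 37 34 36]
340 [40 52 69 77 76 75 69 71 74 72 70 61 45 36 37 38 38 37]
```

Both the torch and the block are shifted about the same amount in the scene view, so the relative error is within about 2 mm and the bevels can capture it. I'll go down in stages and watch the force.

step_arm([
  {"dp": [-0.001, 0.0005, -0.02], "turn": [0, 0, 0]},
  {"dp": [-0.001, 0.0005, -0.035], "turn": [0, 0, 0]},
  {"dp": [-0.001, 0.0005, -0.04], "turn": [0, 0, 0]},
  {"dp": [-0.001, 0.0005, -0.0435], "turn": [0, 0, 0]},
  {"dp": [-0.001, 0.0005, -0.047], "turn": [0, 0, 0]},
  {"dp": [-0.001, 0.0005, -0.047], "turn": [0, 0, 0]},
])

```text
time: 5.8
ee_pos: [556.6, 123.3, 101.2]
ee_rot: [[-0.293, -0.956, 0.0], [-0.956, 0.293, 0.0], [-0.0, -0.0, -1.0]]
wrist_force: [-0.2, -0.3, -3.0]
width: 37.9
gripper_force: 24.9
```

step_arm([
  {"dp": [0, 0, -0.003], "turn": [0, 0, 0]},
  {"dp": [0, 0, -0.006], "turn": [0, 0, 0]},
  {"dp": [0, 0, -0.008], "turn": [0, 0, 0]},
  {"dp": [0, 0, -0.008], "turn": [0, 0, 0]},
])

```text
time: 6.3
ee_pos: [556.5, 123.2, 96.2]
ee_rot: [[-0.293, -0.956, -0.0], [-0.956, 0.293, -0.0], [0.0, 0.0, -1.0]]
wrist_force: [-0.2, 0.4, -2.0]
width: 37.5
gripper_force: 24.9
```

step_arm([
  {"dp": [0, 0, -0.005], "turn": [0, 0, 0]},
  {"dp": [0, 0, -0.01], "turn": [0, 0, 0]},
  {"dp": [0, 0, -0.015], "turn": [0, 0, 0]},
  {"dp": [0, 0, -0.02], "turn": [0, 0, 0]},
  {"dp": [0, 0, -0.025], "turn": [0, 0, 0]},
  {"dp": [0, 0, -0.028], "turn": [0, 0, 0]},
  {"dp": [0, 0, -0.028], "turn": [0, 0, 0]},
])

```text
time: 7.18
ee_pos: [556.5, 123.2, 79.4]
ee_rot: [[-0.293, -0.956, -0.0], [-0.956, 0.293, -0.0], [0.0, 0.0, -1.0]]
wrist_force: [-0.3, 0.7, -2.2]
width: 37.7
gripper_force: 24.9
```

step_arm([
  {"dp": [0, 0, -0.002], "turn": [0, 0, 0]},
  {"dp": [0, 0, -0.004], "turn": [0, 0, 0]},
  {"dp": [0, 0, -0.0055], "turn": [0, 0, 0]},
  {"dp": [0, 0, -0.0065], "turn": [0, 0, 0]},
  {"dp": [0, 0, -0.0065], "turn": [0, 0, 0]},
])

```text
time: 7.8
ee_pos: [556.6, 123.3, 75.6]
ee_rot: [[-0.293, -0.956, -0.0], [-0.956, 0.293, -0.0], [0.0, 0.0, -1.0]]
wrist_force: [0.8, -1.4, -3.4]
width: 38.1
gripper_force: 24.9
```

step_arm([
  {"dp": [0, 0, -0.001], "turn": [0, 0, 0]},
  {"dp": [0, 0, -0.002], "turn": [0, 0, 0]},
  {"dp": [0, 0, -0.002], "turn": [0, 0, 0]},
])

```text
time: 8.18
ee_pos: [556.7, 123.3, 75.2]
ee_rot: [[-0.293, -0.956, 0.0], [-0.956, 0.293, 0.0], [-0.0, -0.0, -1.0]]
wrist_force: [-2.1, -0.2, 3.5]
width: 37.6
gripper_force: 24.9
```

It's on the floor, with about 6 N of contact. I'll release and rise to the ring.

step_arm([
  {"dp": [0, 0, 0], "turn": [0, 0, 0]},
  {"dp": [0, 0, 0], "turn": [0, 0, 0]},
  {"dp": [0, 0, 0], "turn": [0, 0, 0]},
  {"dp": [0, 0, 0], "turn": [0, 0, 0]},
  {"dp": [0, 0, 0], "turn": [0, 0, 0]},
  {"dp": [0, 0, 0.02], "turn": [0, 0, 0]},
  {"dp": [0, 0, 0.04], "turn": [0, 0, 0]},
  {"dp": [0, 0, 0.0535], "turn": [0, 0, 0]},
  {"dp": [0, 0, 0.0535], "turn": [0, 0, 0]},
  {"dp": [0, 0, 0.0535], "turn": [0, 0, 0]},
], grip=-0.5)

```text
time: 9.43
ee_pos: [556.3, 123.2, 106.4]
ee_rot: [[-0.293, -0.956, -0.0], [-0.956, 0.293, -0.0], [0.0, 0.0, -1.0]]
wrist_force: [0.6, 0.4, -1.0]
width: 65.5
gripper_force: 0.0
```

Run:
```python
from h import *
im=imaging.read_camera("scene")[:,:,::-1].copy();cv2.imwrite("pics/scene3.png",im);cv2.imwrite("pics/c5.png",cv2.resize(im[160:260,285:385],(500,500),interpolation=cv2.INTER_CUBIC))
s=r.sense();print(s["ee_pos"],s["wrist_force"],s["wrist_torque"],s["width"])
```

```text
[556.27249172 123.17193758 106.24391973] [0.01884225 0.38502163 0.5772777 ] [-0.01237553  0.09240967  0.0015641 ] 65.32596534234533
```

View pics/c5.png

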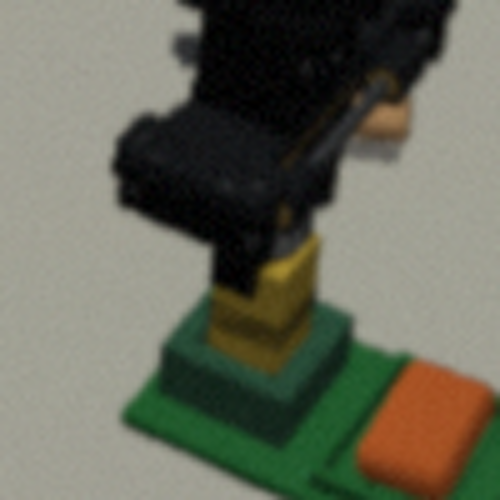

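The torch stands in the well, with the barrel seated at about (265,350) in the crop. I'll raise 3 mm to clear the shoulder and grip the ring.

step_arm([
  {"dp": [0, 0, 0.005], "turn": [0, 0, 0]},
  {"dp": [0, 0, 0.005], "turn": [0, 0, 0]},
  {"dp": [0, 0, 0.005], "turn": [0, 0, 0]},
  {"dp": [0, 0, 0.005], "turn": [0, 0, 0]},
  {"dp": [0, 0, 0.005], "turn": [0, 0, 0]},
  {"dp": [0, 0, 0.005], "turn": [0, 0, 0]},
  {"dp": [0, 0, 0.005], "turn": [0, 0, 0]},
], grip=1, newtons=45)

```text
time: 10.35
ee_pos: [556.6, 123.2, 109.5]
ee_rot: [[-0.293, -0.956, -0.0], [-0.956, 0.293, -0.0], [0.0, 0.0, -1.0]]
wrist_force: [0.1, -0.3, -0.2]
width: 37.1
gripper_force: 45.0
```

```bash
python3 -c "
from h import *
s=r.sense();print(s['ee_pos'],s['wrist_force'],s['wrist_torque'],s['width'],s['joint_pos'])"
```

```text
[556.58447555 123.23665476 109.50103189] [ 0.07818029 -0.26247781 -0.20852632] [ 0.02242068  0.0257897  -0.04374328] 37.08590018348555 [ 5.02031155e-01  3.98633811e-01 -2.81429185e-01  9.50954664e-06
 -8.90823464e-01 -7.99801344e-01]
```

step_arm([
  {"dp": [0, 0, 0], "turn": [0, 0, -0.014]},
  {"dp": [0, 0, 0], "turn": [0, 0, -0.028]},
  {"dp": [0, 0, 0], "turn": [0, 0, -0.042]},
  {"dp": [0, 0, 0], "turn": [0, 0, -0.056]},
  {"dp": [0, 0, 0], "turn": [0, 0, -0.07]},
  {"dp": [0, 0, 0], "turn": [0, 0, -0.084]},
  {"dp": [0, 0, 0], "turn": [0, 0, -0.098]},
  {"dp": [0, 0, 0], "turn": [0, 0, -0.112]},
  {"dp": [0, 0, 0], "turn": [0, 0, -0.126]},
  {"dp": [0, 0, 0], "turn": [0, 0, -0.14]},
  {"dp": [0, 0, 0], "turn": [0, 0, -0.14]},
])

```text
time: 11.72
ee_pos: [556.5, 123.0, 109.5]
ee_rot: [[-0.672, -0.74, -0.0], [-0.74, 0.672, -0.0], [0.0, -0.0, -1.0]]
wrist_force: [0.6, -0.6, -0.5]
width: 37.0
gripper_force: 45.0
```

```bash
cat > q.py <<'E'
from h import *
s=r.sense();R=s['ee_rot'];print(s['time'],s['ee_pos'].round(2),s['wrist_force'].round(2),s['wrist_torque'].round(3),s['width'],'psi',np.arctan2(R[1,1],R[0,1]).round(4))
E
python3 q.py
```

```text
11.725 [556.54 123.02 109.52] [ 0.56 -0.57 -0.49] [-0.315 -0.146  0.014] 36.95200550746535 psi 2.4046
```

step_arm([
  {"dp": [0, 0, 0], "turn": [0, 0, -0.009]},
  {"dp": [0, 0, 0], "turn": [0, 0, -0.017]},
  {"dp": [0, 0, 0], "turn": [0, 0, -0.025]},
  {"dp": [0, 0, 0], "turn": [0, 0, -0.025]},
])

```text
time: 12.22
ee_pos: [556.6, 123.2, 109.6]
ee_rot: [[-0.729, -0.685, -0.0], [-0.685, 0.729, -0.0], [0.0, -0.0, -1.0]]
wrist_force: [0.3, -1.8, -0.7]
width: 36.9
gripper_force: 45.0
```

```bash
python3 q.py
```

```text
12.225 [556.61 123.16 109.55] [ 0.35 -1.79 -0.68] [-0.475 -0.186  0.026] 36.90716598088238 psi 2.3253
```

step_arm([
  {"dp": [0, 0, 0], "turn": [0, 0, -0.009]},
  {"dp": [0, 0, 0], "turn": [0, 0, -0.017]},
  {"dp": [0, 0, 0], "turn": [0, 0, -0.025]},
  {"dp": [0, 0, 0], "turn": [0, 0, -0.025]},
])

```text
time: 12.72
ee_pos: [556.6, 123.3, 109.6]
ee_rot: [[-0.78, -0.626, 0.0], [-0.626, 0.78, -0.0], [-0.0, -0.0, -1.0]]
wrist_force: [0.9, -1.9, -0.7]
width: 36.9
gripper_force: 45.0
```

```bash
python3 q.py
```

```text
12.725 [556.64 123.25 109.58] [ 0.89 -1.93 -0.69] [-0.623 -0.27   0.043] 36.91962135003891 psi 2.2466
```

step_arm([
  {"dp": [0, 0, 0], "turn": [0, 0, -0.009]},
  {"dp": [0, 0, 0], "turn": [0, 0, -0.017]},
  {"dp": [0, 0, 0], "turn": [0, 0, -0.025]},
  {"dp": [0, 0, 0], "turn": [0, 0, -0.025]},
])

```text
time: 13.22
ee_pos: [556.6, 123.2, 109.6]
ee_rot: [[-0.827, -0.562, 0.0], [-0.562, 0.827, -0.0], [-0.0, -0.0, -1.0]]
wrist_force: [1.0, -2.4, -0.2]
width: 36.8
gripper_force: 45.0
```

```bash
python3 q.py
```

```text
13.225 [556.63 123.24 109.58] [ 1.01 -2.44 -0.16] [-0.739 -0.297  0.055] 36.78017658710447 psi 2.1681
```

step_arm([
  {"dp": [0, 0, 0], "turn": [0, 0, -0.009]},
  {"dp": [0, 0, 0], "turn": [0, 0, -0.017]},
  {"dp": [0, 0, 0], "turn": [0, 0, -0.025]},
  {"dp": [0, 0, 0], "turn": [0, 0, -0.025]},
])

```text
time: 13.72
ee_pos: [556.6, 123.3, 109.6]
ee_rot: [[-0.868, -0.496, 0.0], [-0.496, 0.868, -0.0], [-0.0, -0.0, -1.0]]
wrist_force: [0.9, -2.7, -0.3]
width: 36.6
gripper_force: 45.0
```

```bash
python3 q.py
```

```text
13.725 [556.63 123.26 109.59] [ 0.94 -2.67 -0.34] [-0.901 -0.351  0.003] 36.62934005719845 psi 2.0896
```

step_arm([
  {"dp": [0, 0, 0], "turn": [0, 0, -0.009]},
  {"dp": [0, 0, 0], "turn": [0, 0, -0.017]},
  {"dp": [0, 0, 0], "turn": [0, 0, -0.025]},
  {"dp": [0, 0, 0], "turn": [0, 0, -0.025]},
])

```text
time: 14.22
ee_pos: [556.6, 123.2, 109.6]
ee_rot: [[-0.905, -0.426, 0.0], [-0.426, 0.905, -0.0], [0.0, -0.0, -1.0]]
wrist_force: [2.5, -2.9, -0.6]
width: 36.7
gripper_force: 45.0
```

```bash
python3 q.py
```

```text
14.225 [556.62 123.22 109.61] [ 2.47 -2.86 -0.64] [-0.983 -0.413  0.007] 36.682777735149095 psi 2.011
```

step_arm([
  {"dp": [0, 0, 0], "turn": [0, 0, -0.009]},
  {"dp": [0, 0, 0], "turn": [0, 0, -0.017]},
  {"dp": [0, 0, 0], "turn": [0, 0, -0.025]},
  {"dp": [0, 0, 0], "turn": [0, 0, -0.025]},
])

```text
time: 14.72
ee_pos: [556.6, 123.2, 109.6]
ee_rot: [[-0.935, -0.354, 0.0], [-0.354, 0.935, -0.0], [0.0, -0.0, -1.0]]
wrist_force: [0.6, -2.0, 0.8]
width: 36.9
gripper_force: 45.0
```

```bash
python3 q.py
```

```text
14.725 [556.61 123.22 109.59] [ 0.56 -1.99  0.79] [-1.163 -0.403  0.033] 36.903065716971234 psi 1.9325
```

The sideways moment is building up, so I'll open and regrip in place to relax it.

step_arm([
  {"dp": [0, 0, 0], "turn": [0, 0, 0]},
  {"dp": [0, 0, 0], "turn": [0, 0, 0]},
  {"dp": [0, 0, 0], "turn": [0, 0, 0]},
  {"dp": [0, 0, 0], "turn": [0, 0, 0]},
], grip=-0.2)

```text
time: 15.22
ee_pos: [556.6, 123.6, 109.5]
ee_rot: [[-0.935, -0.354, 0.0], [-0.354, 0.935, 0.0], [-0.0, 0.0, -1.0]]
wrist_force: [-0.1, -0.9, -0.0]
width: 51.9
gripper_force: 0.0
```

```bash
python3 q.py
```

```text
15.225 [556.57 123.55 109.54] [-0.08 -0.85 -0.02] [ 0.02  -0.046 -0.017] 51.88968463944159 psi 1.9329
```

step_arm([
  {"dp": [0, 0, 0], "turn": [0, 0, 0]},
  {"dp": [0, 0, 0], "turn": [0, 0, 0]},
  {"dp": [0, 0, 0], "turn": [0, 0, 0]},
  {"dp": [0, 0, 0], "turn": [0, 0, 0]},
  {"dp": [0, 0, 0], "turn": [0, 0, 0]},
  {"dp": [0, 0, 0], "turn": [0, 0, 0]},
], grip=1, newtons=45)

```text
time: 15.98
ee_pos: [556.6, 123.2, 109.6]
ee_rot: [[-0.935, -0.354, 0.0], [-0.354, 0.935, -0.0], [-0.0, -0.0, -1.0]]
wrist_force: [0.3, -0.9, 1.0]
width: 36.9
gripper_force: 45.0
```

```bash
python3 q.py
```

```text
15.975 [556.64 123.2  109.61] [ 0.34 -0.92  0.99] [-0.355 -0.098  0.038] 36.93677887210855 psi 1.9329
```

step_arm([
  {"dp": [0, 0, 0], "turn": [0, 0, -0.009]},
  {"dp": [0, 0, 0], "turn": [0, 0, -0.017]},
  {"dp": [0, 0, 0], "turn": [0, 0, -0.025]},
  {"dp": [0, 0, 0], "turn": [0, 0, -0.025]},
])

```text
time: 16.48
ee_pos: [556.6, 123.2, 109.6]
ee_rot: [[-0.96, -0.279, -0.0], [-0.279, 0.96, -0.0], [0.0, -0.0, -1.0]]
wrist_force: [0.1, -1.7, 1.6]
width: 36.7
gripper_force: 45.0
```

```bash
python3 q.py
```

```text
16.475 [556.62 123.2  109.6 ] [ 0.07 -1.72  1.61] [-0.566 -0.099  0.008] 36.71537535885478 psi 1.854
```

step_arm([
  {"dp": [0, 0, 0], "turn": [0, 0, -0.009]},
  {"dp": [0, 0, 0], "turn": [0, 0, -0.017]},
  {"dp": [0, 0, 0], "turn": [0, 0, -0.025]},
  {"dp": [0, 0, 0], "turn": [0, 0, -0.025]},
])

```text
time: 16.98
ee_pos: [556.6, 123.2, 109.6]
ee_rot: [[-0.979, -0.203, 0.0], [-0.203, 0.979, -0.0], [-0.0, -0.0, -1.0]]
wrist_force: [0.4, -2.0, 0.7]
width: 37.1
gripper_force: 45.0
```

```bash
python3 q.py
```

```text
16.975 [556.64 123.22 109.63] [ 0.4  -2.01  0.66] [-0.765 -0.184  0.055] 37.086610116635164 psi 1.7754
```

step_arm([
  {"dp": [0, 0, 0], "turn": [0, 0, -0.009]},
  {"dp": [0, 0, 0], "turn": [0, 0, -0.017]},
  {"dp": [0, 0, 0], "turn": [0, 0, -0.025]},
  {"dp": [0, 0, 0], "turn": [0, 0, -0.025]},
])

```text
time: 17.48
ee_pos: [556.6, 123.2, 109.6]
ee_rot: [[-0.992, -0.126, -0.0], [-0.126, 0.992, -0.0], [0.0, -0.0, -1.0]]
wrist_force: [1.0, -2.1, 2.0]
width: 36.8
gripper_force: 45.0
```

```bash
python3 q.py
```

```text
17.475 [556.6  123.21 109.62] [ 0.98 -2.07  1.96] [-0.935 -0.151  0.049] 36.84383707884774 psi 1.6969
```

step_arm([
  {"dp": [0, 0, 0], "turn": [0, 0, -0.009]},
  {"dp": [0, 0, 0], "turn": [0, 0, -0.017]},
  {"dp": [0, 0, 0], "turn": [0, 0, -0.025]},
  {"dp": [0, 0, 0], "turn": [0, 0, -0.025]},
])

```text
time: 17.98
ee_pos: [556.7, 123.1, 109.6]
ee_rot: [[-0.999, -0.048, 0.0], [-0.048, 0.999, -0.0], [-0.0, -0.0, -1.0]]
wrist_force: [1.3, -5.4, 1.0]
width: 37.3
gripper_force: 45.0
```

```bash
python3 q.py
```

```text
17.975 [556.7  123.07 109.64] [ 1.3  -5.38  1.03] [-1.515 -0.345  0.349] 37.33182633270818 psi 1.6189
```

The torque jumped to 0.35 N m, so the ring is home. I'll use finer steps from here.

step_arm([
  {"dp": [0, 0, 0], "turn": [0, 0, -0.005]},
  {"dp": [0, 0, 0], "turn": [0, 0, -0.01]},
  {"dp": [0, 0, 0], "turn": [0, 0, -0.01]},
])

```text
time: 18.35
ee_pos: [556.6, 123.1, 109.6]
ee_rot: [[-1.0, -0.016, 0.0], [-0.016, 1.0, -0.0], [-0.0, -0.0, -1.0]]
wrist_force: [1.0, -4.6, 1.5]
width: 36.7
gripper_force: 45.0
```

```bash
python3 q.py; python3 q.py
```

```text
18.35 [556.65 123.07 109.64] [ 1.05 -4.61  1.51] [-1.624 -0.48   0.45 ] 36.735850637234456 psi 1.5871
18.35 [556.65 123.07 109.64] [ 1.05 -4.61  1.51] [-1.624 -0.48   0.45 ] 36.735850637234456 psi 1.5871
```

step_arm([
  {"dp": [0, 0, 0], "turn": [0, 0, -0.005]},
  {"dp": [0, 0, 0], "turn": [0, 0, -0.01]},
  {"dp": [0, 0, 0], "turn": [0, 0, -0.01]},
])

```text
time: 18.73
ee_pos: [556.7, 123.1, 109.6]
ee_rot: [[-1.0, 0.015, 0.0], [0.015, 1.0, -0.001], [-0.0, -0.001, -1.0]]
wrist_force: [1.1, -4.3, 1.1]
width: 37.3
gripper_force: 45.0
```

```bash
python3 q.py
```

```text
18.725 [556.66 123.07 109.63] [ 1.08 -4.32  1.07] [-1.72  -0.454  0.549] 37.269183782738196 psi 1.5561
```

0.55 N m, snug. I'll let go and rise clear.

step_arm([
  {"dp": [0, 0, 0], "turn": [0, 0, 0]},
  {"dp": [0, 0, 0], "turn": [0, 0, 0]},
  {"dp": [0, 0, 0], "turn": [0, 0, 0]},
  {"dp": [0, 0, 0], "turn": [0, 0, 0]},
  {"dp": [0, 0, 0], "turn": [0, 0, 0]},
  {"dp": [0, 0, 0.04], "turn": [0, 0, 0]},
  {"dp": [0, 0, 0.09], "turn": [0, 0, 0]},
  {"dp": [0, 0, 0.15], "turn": [0, 0, 0]},
  {"dp": [0, 0, 0.2], "turn": [0, 0, 0]},
  {"dp": [0, 0, 0.2], "turn": [0, 0, 0]},
  {"dp": [0, 0, 0.2], "turn": [0, 0, 0]},
], grip=-0.5)

```text
time: 20.1
ee_pos: [556.0, 123.2, 228.7]
ee_rot: [[-1.0, 0.015, -0.001], [0.015, 1.0, 0.0], [0.001, 0.0, -1.0]]
wrist_force: [-0.1, -0.1, -0.3]
width: 65.4
gripper_force: 0.0
```

```bash
python3 q.py
python3 - <<'E'
from h import *
im=imaging.read_camera("scene")[:,:,::-1].copy();cv2.imwrite("pics/c6.png",cv2.resize(im[150:270,285:405],(600,600),interpolation=cv2.INTER_CUBIC))
E
```

```text
20.1 [555.98 123.18 228.74] [-0.15 -0.12 -0.34] [-0.038 -0.005  0.004] 65.41649103704663 psi 1.5555
```

View pics/c6.png

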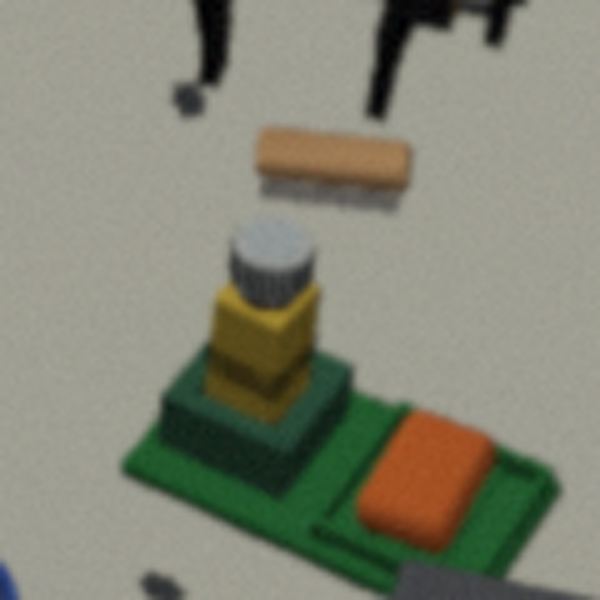

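The torch stands upright in the well (ring at about (272,260) in the crop), and the gripper is clear of it. Handing in.

```bash
python3 -c "
from plant import order
print(order.hand_in())"
```

```text
the job is handed in; nothing more can be done
None
```

The torch stands in the well with its lock ring tightened to about 0.55 N m at the wrist; the gripper is clear and the job is handed in, though hand-in gave no verdict.

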